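# Bring the counterstain round to the slide and point it out

### The arm

A 7-joint arm with a two-finger parallel gripper is mounted at the origin on a cart in front of the work surface, level with it; the furniture and walls round the work are solid. World frame = base frame: x ahead of the robot, y to its left, z up, the work surface at z = 0. Lengths are in m, angles in rad, forces in N, time in s.
With the tool pointing down it reaches from about 0.425 to 0.875 m from the base axis. Payload 4.7 kg.
Tool frame: the origin (TCP) lies midway between the tips of the shut fingers; the grasp point (between the pads) lies 19 mm behind it; z points along the fingers, y is the line along which they close (so a half turn about z gives the same grasp; the last joint's range is limited). The gripper opens to 85 mm and grips with 20 to 120 N. Pads are 22 mm wide; open, the fingers measure 114 mm over their backs; the gripper's body (76 mm by 85 mm) begins 54 mm behind the grasp point. The pads swing forward as they close: fully open they stand 13 mm farther back than shut.
Start: joints at [-1.289, 0.321, -0.07, 1.45, 0.023, 1.371, -0.057], TCP at [0.172, 0.627, 0.231] pointing down, gripper open.
Joint ranges: [-2.86, 2.86], [-0.3, 2.09], [-1.38, 1.24], [0.06, 2.45], [-1.56, 4.7], [0.09, 2.05], [-2.69, 2.69]. Speed limits (rad/s): [2.57, 2.57, 3.14, 3.14, 3.14, 3.14, 3.14].

### API

Orientations are given as a 3x3 rotation matrix whose columns are the frame's x, y, z axes.
In Python, from rig import reach, line_to, move_j, move_gripper, dwell, inverse_kinematics, get_image, calibration, IKError, sign_off, read_time, read_q, read_qvel, read_joint_efforts, read_tool_pos, read_tcp_rot, read_force, read_wrist_torque, read_opening, read_grasp_force gives the robot as it stands. Calls block until the motion is done:
- reach(position, orientation): joint-space move of the TCP to a pose.
- line_to(position, rot=None, vel=0.15, guard=None): straight line of the TCP; rot=None keeps the orientation; vel is the mean speed in m/s. With guard (N) it stops when the force on the tool has changed by that much, and returns True; else False.
- move_j(angles): joint-space move.
- move_gripper(opening): finger opening in m; the grip force is fixed at half the most; returns when the fingers have stopped.
- dwell(seconds).
- inverse_kinematics(position, orientation): joint angles nearest the present ones, or None.
- get_image(name): name is "scene" or "top" or "wrist"; returns (picture, depth): 480x640x3 uint8, blue, green, red; 480x640 float32, m along the optical axis (not along the pixel's ray), 0 where there is no reading.
- calibration(name): a dict with "mtx" (3x3 intrinsics, pixels), "world_from_camera" (4x4, takes a point from camera to world coordinates). Camera axes: x right, y down, z forward; pixel columns grow to the right and rows downward; lengths in m; the calibration is good to about 2 mm. The wrist camera is an equidistant fisheye: a pixel r from the principal point sees the ray r / f radians off the axis. A picture is of the moment at which its call begins: read the wrist's pose just before it. calibration takes no time and is no camera call; for the wrist camera it gives the pose at the moment of the call.
A pose or a line that the arm cannot do raises IKError and nothing moves.
- sign_off(): hands the job in; it is judged then, once.
Readings, each from a call of its own:
- read_time(): time.
- read_q(): joint angles.
- read_qvel(): joint speeds.
- read_joint_efforts(): joint torques, N m.
- read_tool_pos(): TCP position.
- read_tcp_rot(): TCP orientation.
- read_force(): force on the tool from outside, world axes, zero at the start.
- read_wrist_torque(): the same for the moment, N m.
- read_opening(): finger opening in m.
- read_grasp_force(): force on a finger pad.
Only numpy, scipy, OpenCV 4.12 (cv2) and the standard library are available. Lean on these libraries where they do the work, as an engineer would, in place of code of your own. Each camera call takes 0.05 s, during which the arm holds its last target. There are 200 camera calls.

### The job

Gram staining has reached the counterstain: with a fingertip, push the black star handle of the revolving stain stand gently round until its safranine (the brown dropper bottle with the red collar) stands at the slide rest at the front of the stand. Then point it out to the trainee: bring the shut fingertips just above the tip of its dropper, within about three centimetres and without contact, stay there for two seconds and finish still pointing. Grip nothing, do not touch or lift any bottle, and leave everything else on the bench alone.

Things in the scene. Friction and masses are not known exactly. Their poses are not given: they have to be found in the camera images.
- stain_stand: Fixed dark steel foot of the stand, 164 mm diameter, 16 mm high. Origin: on the carousel's axis at bench height, z up. Its front, along -x of this frame, has the slide rest: a steel drip tray, 52 x 112 mm, 18 mm high with a glass slide on it, centred 142 mm from the axis. A bottle is at the slide rest when on the -x side within 15 mm of the frame's x axis.
- carousel: White disc, 200 mm diameter, on the foot; origin on the axis, 16 mm above the bench. Turns either way without stop and stays where left (friction 0.05 N m). Four cup wells, rims 46 mm above the bench, 72 mm from the axis along its +x, +y, -x, -y, hold a bottle each (2 to 4 mm play). A central column carries the black star handle: hub 26 mm wide, top 164 mm above the bench, and four arms.
- handle_tip (a point): Centre line of one of the star handle's four arms, 54 mm from the axis, 152 mm above the bench. The arms are level round bars, 12 mm thick, that end 60 mm from the axis, at 45, 135, 225, 315 degrees of the carousel frame, midway between bottles, above their tops. A fingertip 138 mm above the bench, 45 mm from the axis, between two arms clears the bottles and can push an arm round.
- safranine: The target: brown glass dropper bottle, 32 mm diameter, 102 mm tall with its 13 mm wide brown rubber dropper top; red collar under the dropper and a red band on the label; the only red collar on the stand (spare bottles at the back of the bench are not meant). Origin: centre of its underside (25 mm above the bench while it stands in its well), z up.
- safranine_top (a point): Top of the safranine's dropper, 102 mm above the bottle's underside (127 mm above the bench in its well).
- stain_violet: Another brown glass dropper bottle, 32 mm diameter, 102 mm tall with its 13 mm wide brown rubber dropper top; black collar, purple-pink band on the label. Origin: centre of its underside (25 mm above the bench while it stands in its well), z up.
- stain_iodine: Another brown glass dropper bottle, 32 mm diameter, 102 mm tall with its 13 mm wide brown rubber dropper top; black collar, green band on the label. Origin: centre of its underside (25 mm above the bench while it stands in its well), z up.
- immersion_oil: White dropper bottle with a blue collar and brown dropper top, 28 mm diameter, 90 mm tall. Origin: centre of its underside (25 mm above the bench while it stands in its well), z up.
- coverslip_box: Bystander: small white and blue box of cover glasses, 34 x 62 x 22 mm; origin at the centre of its underside.
- plate_c0: Bystander: closed round culture plate, 90 mm diameter, 16 mm high; origin at the centre of its underside.
- marker_black: Bystander: marker pen with a black cap, 135 mm long, 14 mm thick, lying along its y axis; origin under its middle.
- forceps: Bystander: steel forceps, 131 mm long, 9 mm high, lying along its y axis; origin under its middle.
- lens: Bystander: black hand lens, 52 x 108 x 7 mm, lying along its y axis; origin under its middle.
Not all that is in view belongs to the job. Leave any orange or yellow look-alike of the stain_iodine alone. Leave any turquoise look-alike of the stain_violet alone.

How it is judged:
On the way, in this order (a step that is already met when the one before it is completed fails the run):
1. the safranine stands at the slide rest, at rest (x of safranine in the frame of stain_stand below -0.055 m and y of safranine in the frame of stain_stand between -0.015 and 0.015 m and linear speed of safranine below 0.015 m/s), for 0.3 s.
2. the fingertips point at the safranine's dropper from just above and stay there (all of step 1 and horizontal distance between the grasp point and safranine_top below 0.018 m and z of the grasp point in the frame of safranine_top between 0.02 and 0.064 m), for 1.5 s.
At the end, for the whole second after the job is handed in: Safranine at rest at the slide rest (within 15 mm of the stand's x axis, -x side); grasp point within 18 mm sideways of its dropper and 20 to 64 mm above its top (fingertips 1 to 45 mm above), touching nothing; all bottles upright in their wells (all of step 2 and angle between each of safranine, stain_violet, stain_iodine, immersion_oil's own z axis and vertical below 0.2 rad and height (world z) of each of safranine, stain_violet, stain_iodine, immersion_oil below 0.035 m).
It fails at once if a bottle is touched by the robot (more than 0.5 N) (contact force between any of the fingers, the arm and safranine above 0.5 N or contact force between any of the fingers, the arm and stain_violet above 0.5 N or contact force between any of the fingers, the arm and stain_iodine above 0.5 N or contact force between any of the fingers, the arm and immersion_oil above 0.5 N).
It fails at once if a bottle is lifted out of its well or tipped (height (world z) of any of safranine, stain_violet, stain_iodine, immersion_oil above 0.04 m or angle between any of safranine, stain_violet, stain_iodine, immersion_oil's own z axis and vertical above 0.35 rad).
It fails at once if the carousel or its handle is gripped or pushed hard (more than 20 N) (contact force between any of the fingers, the arm and carousel above 20 N).
It fails at once if the carousel is spun so fast that a bottle moves at more than 0.4 m/s (linear speed of safranine above 0.4 m/s).
It fails at once if a bystander is moved by more than 15 mm (distance of any of coverslip_box, plate_c0, marker_black, forceps, lens from where it was at the start of the episode above 0.015 m).
It also fails if it takes over 51 s, if anything falls off the work surface, if the arm or the gripper's body presses on something with over 40 N, if the wrist force passes 120 N, or if a joint passes its speed limit or range.

## Working session

There is one attempt and no reset: what is moved stays moved. The work goes in short steps, each a Python script; the robot and the scene stay as the last script left them, time stands still between calls to the robot, and variables do not carry over. Pictures are saved under pics/ and viewed, at most 10 in all, crops included, and the job is handed in when it is done.

```bash
mkdir -p pics; python3 - <<'E'
from rig import *
import cv2,numpy as np
for n in ("scene","top"):
    im,d=get_image(n); cv2.imwrite(f"pics/{n}0.png",im); np.save(f"{n}0.npy",d)
    c=calibration(n); print(n,np.round(c["mtx"],1).tolist(),np.round(c["world_from_camera"],3).tolist())
print(read_time(),read_tool_pos())
E
```

```text
scene [[544.2, 0.0, 311.8], [0.0, 544.2, 238.9], [0.0, 0.0, 1.0]] [[-0.84, -0.406, 0.359, 0.085], [-0.542, 0.605, -0.583, 0.719], [0.02, -0.684, -0.729, 1.021], [0.0, 0.0, 0.0, 1.0]]
top [[455.3, 0.0, 324.1], [0.0, 455.3, 238.4], [0.0, 0.0, 1.0]] [[0.014, -0.989, 0.149, 0.374], [-1.0, -0.016, -0.01, -0.022], [0.012, -0.149, -0.989, 1.285], [0.0, 0.0, 0.0, 1.0]]
0.1 [0.1719532  0.62633114 0.23032456]
```

View pics/scene0.png

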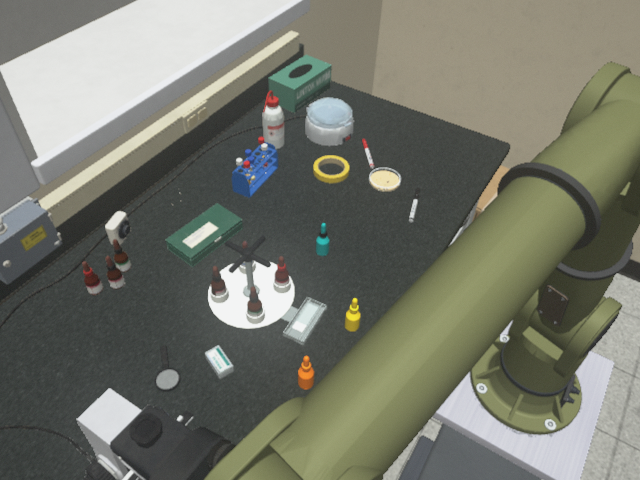

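View pics/top0.png

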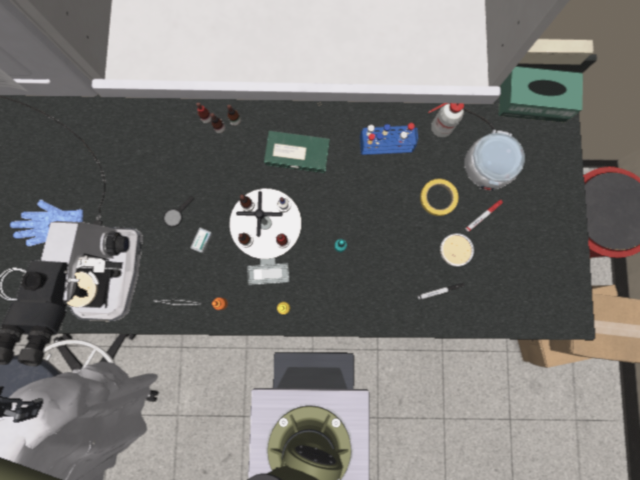

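The scene picture shows the stand at about (252,290), with brown bottles at (218,283), (255,303) and (282,273). The top view shows it at about (265,222), with the tray at (268,272). Look-alikes are the three spare bottles (top 203–233,112), orange (219,303), yellow (283,308) and turquoise (341,244). I'll crop in to pick out the red collar.

```bash
python3 - <<'E'
import cv2,numpy as np
a=cv2.imread("pics/scene0.png")[225:335,195:335]; b=cv2.imread("pics/top0.png")[180:290,215:325]
f=lambda i,s:cv2.resize(i,None,fx=s,fy=s,interpolation=cv2.INTER_CUBIC)
cv2.imwrite("pics/crop0.png",np.vstack([f(a,2.7),])) if 0 else None
A=f(a,3.1);B=f(b,3.1);h=min(A.shape[0],B.shape[0]);cv2.imwrite("pics/crop0.png",np.hstack([A[:h],B[:h]]));print(A.shape,B.shape)
E
```

```text
(341, 434, 3) (341, 341, 3)
```

View pics/crop0.png

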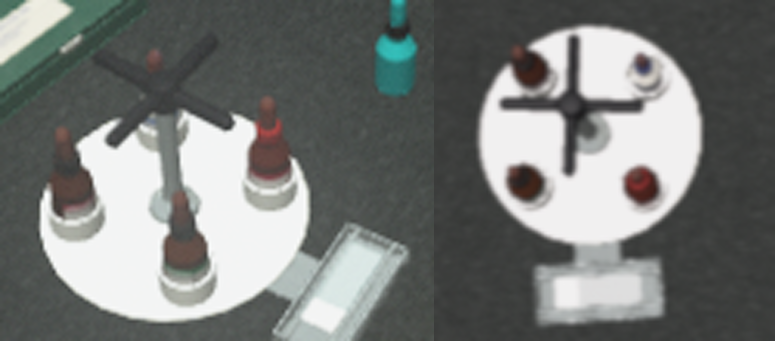

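Safranine (red collar) is at top (282,240) and scene (281,266). The other two brown bottles have black collars, and the spares are at the back. Next I'll compute the geometry and check for obstacles such as the microscope.

```bash
cat > h.py <<'E'
import numpy as np
from rig import calibration
def ray(n,u,v):
    c=calibration(n);T=c["world_from_camera"];K=c["mtx"]
    return T[:3,3],T[:3,:3]@np.linalg.solve(K,[u,v,1.])
def atz(n,u,v,z):
    o,r=ray(n,u,v);return o+r*(z-o[2])/r[2]
def tri(a,b):
    (o,r),(p,s)=ray(*a),ray(*b)
    k=np.linalg.lstsq(np.c_[r,-s],p-o,rcond=None)[0]
    A,B=o+k[0]*r,p+k[1]*s;return (A+B)/2,np.linalg.norm(A-B)
def cloud(n,d):
    v,u=np.mgrid[:480,:640];c=calibration(n);T=c["world_from_camera"];K=c["mtx"]
    P=np.stack([(u-K[0,2])/K[0,0]*d,(v-K[1,2])/K[1,1]*d,d],-1);return P@T[:3,:3].T+T[:3,3]
E
python3 - <<'E'
from h import *
np.set_printoptions(precision=4,suppress=True)
X=lambda x,y:("top",215+(x-434)/3.1,180+y/3.1); S=lambda x,y:("scene",195+x/3.1,225+y/3.1)
print("hub",tri(X(573,107),S(165,93)), atz(*X(573,107),.164))
for n,x,y in(("bottom",570,170),("right",638,105),("top",573,40),("left",505,104)):print(n,atz(*X(x,y),.152))
print("disc",atz(*X(590,134),.02)); print("tray",atz(*X(600,292),.018))
print("saf",tri(X(641,180),S(267,103)),"tray2",atz(*S(340,283),.018))
P=cloud("top",np.load("top0.npy")); d=np.load("top0.npy");ok=d>0
# white disc fit and heights map
import cv2
im=cv2.imread("pics/top0.png").astype(int)
m=ok&(im.min(-1)>190)&(P[...,2]>.005)&(P[...,2]<.045);m[:, :215]=0;m[:,325:]=0;m[:180]=0;m[258:]=0
q=P[m];c,r=cv2.minEnclosingCircle(q[:,:2].astype(np.float32));print("circle",c,r,np.median(q[:,2]))
for x in np.arange(.1,.95,.1):
    print(round(x,1),[ (lambda s: round(float(s.max()),2) if len(s) else -1)(P[ok&(abs(P[...,0]-x)<.05)&(abs(P[...,1]-y)<.05)][:,2]) for y in np.arange(.9,-.5,-.1)])
E
```

```text
hub (array([0.6054, 0.1317, 0.1412]), np.float64(0.0003789958565911932)) [0.6006 0.1286 0.164 ]
bottom [0.551  0.1308 0.152 ]
right [0.6056 0.0772 0.152 ]
top [0.6592 0.1322 0.152 ]
left [0.6046 0.1857 0.152 ]
disc [0.605  0.1316 0.02  ]
tray [0.4618 0.1181 0.018 ]
saf (array([0.5532, 0.0781, 0.1117]), np.float64(0.0075423853199149396)) tray2 [0.4633 0.1249 0.018 ]
circle (0.6067383289337158, 0.13379773497581482) 0.10148433595895767 0.02435992312956825
0.1 [-0.26, -0.27, 0.17, 0.35, -0.88, -0.88, 0.65, 0.01, 0.47, 0.47, 0.29, 0.01, -0.88, -0.88]
0.2 [-0.26, -0.31, 0.26, 0.37, 0.32, 0.67, 0.66, -0.0, 0.01, 0.01, 0.01, 0.01, -0.88, -0.88]
0.3 [0.01, 0.0, 0.01, 0.37, 0.38, 0.01, 0.01, 0.01, 0.01, 0.01, 0.01, 0.01, 0.01, 0.01]
0.4 [0.01, 0.02, 0.01, 0.34, 0.34, 0.01, 0.08, 0.1, 0.11, 0.01, 0.01, 0.01, 0.02, 0.02]
0.5 [0.01, 0.02, -1, 0.3, 0.3, 0.01, 0.03, 0.12, 0.16, 0.02, 0.11, 0.01, 0.01, 0.02]
0.6 [0.01, 0.02, 0.02, 0.25, 0.25, 0.02, 0.03, 0.16, 0.17, 0.03, 0.08, 0.01, 0.03, 0.03]
0.7 [0.01, 0.02, 0.02, 0.03, 0.52, 0.01, 0.01, 0.13, 0.16, 0.03, 0.01, 0.01, 0.03, 0.03]
0.8 [0.01, 0.01, 0.01, 0.52, 0.66, 0.73, 0.5, 0.5, 0.5, 0.5, 0.5, 0.5, 0.74, 0.73]
0.9 [0.01, 0.02, 0.01, 0.01, 0.01, 0.62, 0.49, 0.49, 0.49, 0.49, 0.49, 0.49, 0.64, 0.17]
```

```bash
cat >> h.py <<'E'
AX=np.array([.6055,.132])
def pose(phi,z,s=1):   # finger 17 mm on the ccw side of an arm at world angle phi (deg); tool x tangential, z down
    p=np.radians(phi);u=np.array([np.cos(p),np.sin(p)]);t=np.array([-u[1],u[0]])
    xy=AX+.042*u+.017*t
    x=s*np.r_[t,0];zt=np.array([0,0,-1.]);return np.r_[xy,z],np.c_[x,np.cross(zt,x),zt]
E
python3 - <<'E'
from h import *
from rig import *
np.set_printoptions(precision=3,suppress=True)
R=read_tcp_rot();print(R)
for s in(1,-1):
    for phi in(295,260,229):print(s,phi,inverse_kinematics(*pose(phi,.138,s)))
p=read_tool_pos()
for w in([.13,.45,.27],[.33,.3,.27]):print(inverse_kinematics(np.array(w),R))
E
```

```text
[[-0.964  0.265 -0.   ]
 [ 0.265  0.964 -0.002]
 [-0.    -0.002 -1.   ]]
1 295 [-0.649  0.411  0.578  1.595 -0.236  1.207 -1.158]
1 260 [-0.711  0.368  0.653  1.664 -0.238  1.191 -1.746]
1 229 [-1.041  0.44   1.069  1.733 -0.41   1.215 -2.151]
-1 295 [-0.531  0.388  0.423  1.591 -0.168  1.199  1.932]
-1 260 [-0.582  0.341  0.487  1.66  -0.17   1.183  1.343]
-1 229 [-0.627  0.293  0.513  1.721 -0.155  1.168  0.784]
[-1.259 -0.078 -0.082  1.817 -0.006  1.404 -0.037]
[-0.929 -0.136  0.119  1.868  0.017  1.41   0.489]
```

```bash
python3 - <<'E'
from h import *
from rig import *
import cv2
np.set_printoptions(precision=4,suppress=True)
move_gripper(0.0); print(read_opening(),read_time())
line_to(np.array([.13,.45,.27]),vel=.25)
line_to(np.array([.33,.3,.27]),vel=.25)
p,R=pose(295,.27,-1); reach(p,R)
print(read_time(),read_tool_pos()-p,read_force(),read_q())
c=calibration("wrist");im,d=get_image("wrist");cv2.imwrite("pics/w1.png",im);np.savez("w1.npz",T=c["world_from_camera"],K=c["mtx"],d=d)
print(c)
E
```

```text
0.0002402966760048012 0.8667
4.2833 [-0.0006  0.0019 -0.0002] [ 0.8972 -0.2491 -0.2556] [-0.7444  0.3503  0.7158  1.4253 -0.2299  1.4513  1.9778]
{'mtx': array([[371.6483,   0.    , 319.3422],
       [  0.    , 371.6483, 244.0649],
       [  0.    ,   0.    ,   1.    ]]), 'world_from_camera': array([[-0.4249,  0.8715,  0.2449,  0.576 ],
       [ 0.9052,  0.4085,  0.1169,  0.0737],
       [ 0.0018,  0.2714, -0.9625,  0.4119],
       [ 0.    ,  0.    ,  0.    ,  1.    ]])}
```

View pics/w1.png

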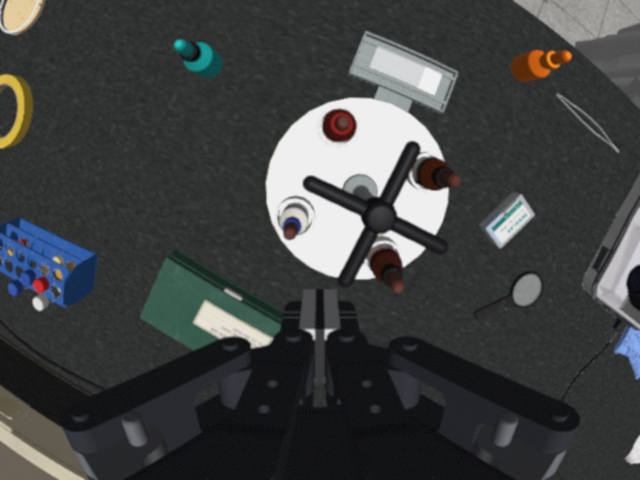

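The wrist view shows the safranine (red) at (340,125), the hub at (379,215), arm ends at (412,148), (310,182), (347,281) and (443,247), and the tray centre at (404,71).

```bash
cat >> h.py <<'E'
def watz(f,u,v,z):
    K,T=f["K"],f["T"];a=np.array([u-K[0,2],v-K[1,2]]);r=np.linalg.norm(a);th=r/K[0,0]
    d=T[:3,:3]@np.r_[a/r*np.sin(th),np.cos(th)];o=T[:3,3];return (o+d*(z-o[2])/d[2])
ang=lambda a,b:np.degrees(np.arctan2(a[1]-b[1],a[0]-b[0]))%360
E
python3 - <<'E'
from h import *
np.set_printoptions(precision=4,suppress=True)
f=np.load("w1.npz")
h=watz(f,379,215,.164);print("hub",h)
for uv in((412,148),(310,182),(347,281),(443,247)):
    e=watz(f,*uv,.152);print("arm",e,ang(e,h),np.hypot(*(e-h)[:2]))
s=watz(f,342,121,.127);print("saf",s,ang(s,h),np.hypot(*(s-h)[:2]))
cs=[watz(f,*uv,.018) for uv in((368,33),(457,72),(440,110),(350,70))];t=np.mean(cs,0)
dc=watz(f,358,188,.02);print("tray",t,"disc",dc,ang(t,h),ang(t,dc),np.hypot(*(t-h)[:2]),"edges",ang(cs[0],cs[1]),ang(cs[3],cs[2]))
E
```

```text
hub [0.603 0.132 0.164]
arm [0.5506 0.1345 0.152 ] 177.24837944703688 0.05246716231949868
arm [0.6041 0.0802 0.152 ] 271.1583690500295 0.05188331487975507
arm [0.6595 0.1363 0.152 ] 4.364897613765332 0.05658749339965464
arm [0.6045 0.191  0.152 ] 88.53422739226872 0.05896354597998025
saf [0.5539 0.0828 0.127 ] 225.08388376846224 0.06955164553093723
tray [0.4646 0.1225 0.018 ] disc [0.6023 0.1322 0.02  ] 183.921107368271 184.0049986985414 0.13879201312273362 edges 274.9161049243778 273.68185146294434
```

Hub, arm and tray agree across views: axis about (0.604,0.132), front at 184°, safranine at 225°. I'll descend and push clockwise, stopping slightly short.

```bash
sed -i 's/^AX=.*/AX=np.array([.6043,.132])/' h.py; python3 - <<'E'
from h import *
from rig import *
import cv2
np.set_printoptions(precision=3,suppress=True)
p,R=pose(295,.138,-1); print("guard",line_to(p,R,vel=.12,guard=6),read_tool_pos()-p,read_time())
for phi in np.arange(287,230,-7):
    p,R=pose(phi,.138,-1); g=line_to(p,R,vel=.035,guard=12)
    print(phi,g,read_force(),round(read_time(),2))
    if g: break
im,d=get_image("top");cv2.imwrite("pics/top2.png",cv2.resize(im[170:290,205:325],None,fx=4,fy=4,interpolation=cv2.INTER_CUBIC))
c=calibration("wrist");im,d=get_image("wrist");cv2.imwrite("pics/w2.png",im);np.savez("w2.npz",T=c["world_from_camera"],K=c["mtx"])
E
```

```text
guard False [0.001 0.    0.001] 5.5833
287 False [1.447 0.806 0.073] 5.92
280 False [-0.118  0.007 -0.812] 6.22
273 False [ 0.341  0.388 -0.026] 6.53
266 False [-1.154  0.412  0.277] 6.84
259 False [-0.251 -0.286  0.739] 7.15
252 False [-1.006 -0.416  0.583] 7.46
245 False [-0.553  0.588 -0.709] 7.77
238 False [ 0.66   0.06  -0.115] 8.07
231 False [-0.152 -0.516  0.485] 8.38
```

View pics/w2.png

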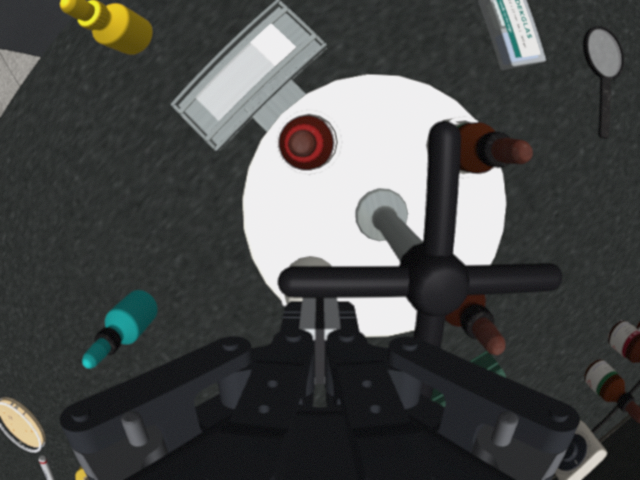

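The carousel turned: the red safranine's dropper is at (301,143), the hub at (437,282), tray corners are at (172,105), (216,150), (326,45) and (281,2), and the arm ends are at (445,128), (287,281) and (556,278).

```bash
python3 - <<'E'
from h import *
np.set_printoptions(precision=4,suppress=True)
f=np.load("w2.npz")
h=watz(f,437,280,.164);print("hub",h)
for uv in((445,128),(287,281),(556,278)):
    e=watz(f,*uv,.152);print("arm",ang(e,h),np.hypot(*(e-h)[:2]))
s=watz(f,301,143,.127);s2=watz(f,306,142,.105);print("saf",s,s2,ang(s,h),np.hypot(*(s-h)[:2]),ang(s2,h))
t=np.mean([watz(f,*uv,.018) for uv in((172,105),(216,150),(326,45),(281,2))],0);dc=watz(f,375,205,.02)
print("tray",t,ang(t,h),"disc",dc)
a=np.radians(184);y=(s-np.r_[.6043,.132,.127])[:2];print("y in stand",-(y@[np.sin(a),-np.cos(a)]))
E
```

```text
hub [0.5988 0.1352 0.164 ]
arm 137.43335496589933 0.052162732727805444
arm 236.29443045439086 0.05298021868758067
arm 46.00705984206008 0.06128462921714729
saf [0.5333 0.1259 0.127 ] [0.5338 0.1272 0.105 ] 188.08126397434117 0.0661670931686937 187.06909676949093
tray [0.4664 0.1239 0.018 ] 184.9120241034737 disc [0.5972 0.1353 0.02  ]
y in stand 0.001097798564580076
```

```bash
python3 - <<'E'
from h import *
from rig import *
import cv2
np.set_printoptions(precision=4,suppress=True)
p,R=pose(229,.138,-1); print(line_to(p,R,vel=.03,guard=12))
p,_=pose(240,.138,-1); line_to(p,R,vel=.04)
p[2]=.20; line_to(p,R,vel=.1)
t=np.array([.533,.1265,.20]); line_to(t,R,vel=.1)
c=calibration("wrist");im,d=get_image("wrist");cv2.imwrite("pics/w3.png",im);np.savez("w3.npz",T=c["world_from_camera"],K=c["mtx"])
im,d=get_image("top");im2,_=get_image("scene")
f=lambda i:cv2.resize(i,(400,400),interpolation=cv2.INTER_CUBIC)
cv2.imwrite("pics/c3.png",np.hstack([f(im[170:290,205:325]),f(im2[225:345,195:315])]))
print(read_time(),read_tool_pos())
E
```

```text
False
10.925 [0.5334 0.1258 0.2   ]
```

View pics/w3.png

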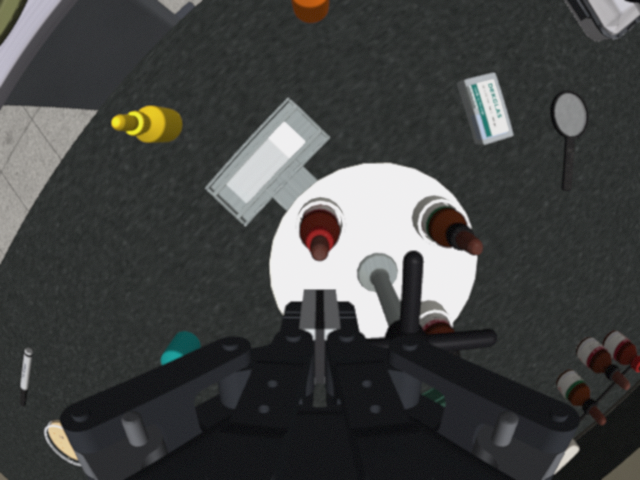

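View pics/c3.png

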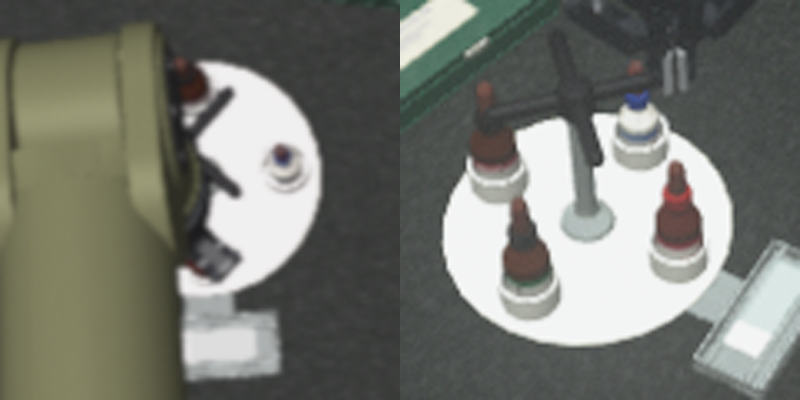

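The wrist view shows the dropper tip at (319,252), just ahead of the fingertips, with the bottle in front of the tray. The scene crop puts the dropper tip at about full-image (278,275). I'll check both against the target before lowering.

```bash
python3 - <<'E'
from h import *
np.set_printoptions(precision=4,suppress=True)
f=np.load("w3.npz")
a=watz(f,319,250,.127);b=atz("scene",278.1,274.2,.127);c=watz(f,378,270,.02)
t=np.mean([watz(f,*uv,.018) for uv in((206,188),(245,226),(329,136),(289,98))],0)
print(a,b,c,t,"angles",ang(a,c),ang(t,c))
E
```

```text
[0.5301 0.129  0.127 ] [0.5285 0.1304 0.127 ] [0.6048 0.1365 0.02  ] [0.464  0.1247 0.018 ] angles 185.72895660197128 184.79966903474798
```

```bash
python3 - <<'E'
from h import *
from rig import *
import cv2
np.set_printoptions(precision=4,suppress=True)
line_to(np.array([.531,.128,.150]),vel=.05,guard=5)
dwell(2.3); print(read_time(),read_tool_pos(),read_force())
im2,_=get_image("scene");cv2.imwrite("pics/c4.png",cv2.resize(im2[225:345,195:355],None,fx=4,fy=4,interpolation=cv2.INTER_CUBIC))
E
```

```text
14.375 [0.531 0.128 0.15 ] [ 0.3239  0.2334 -1.0335]
```

View pics/c4.png

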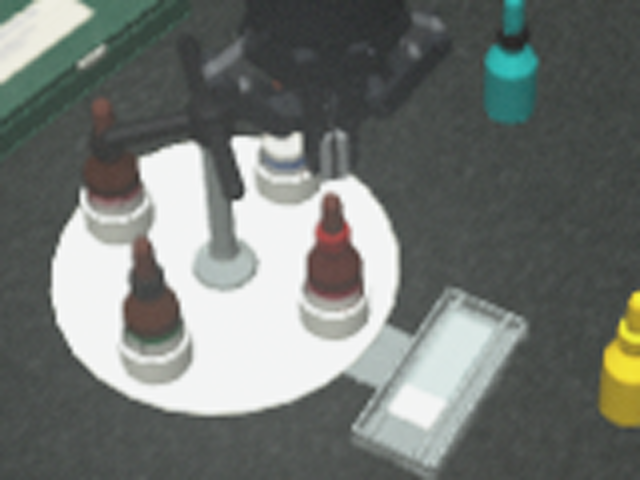

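The shut fingertips at (333,178) are just above the safranine's dropper at (331,198). They aren't touching it, and the bottle is at the slide rest.

```bash
python3 -c "
from rig import *
print(sign_off())"
```

```text
the job is handed in; nothing more can be done
None
```

The safranine stands at the slide rest by my camera measurements, and the shut fingertips are holding about 2 cm above its dropper without contact; the job is handed in, but no verdict came back.

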